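# Nest the small glaze pan inside the straining pan

### The arm

A 6-joint arm with a two-finger parallel gripper is mounted at the origin on a cart in front of the work surface, level with it; the furniture and walls round the work are solid. World frame = base frame: x ahead of the robot, y to its left, z up, the work surface at z = 0. Lengths are in m, angles in rad, forces in N, time in s.
With the tool pointing down it reaches from about 0.3 to 0.95 m from the base axis. Payload 3.1 kg.
Tool frame: the origin (TCP) lies on the centre line of the jaws, within the pads' length; the fingertips stand 17 mm ahead of it and the grasp point (between the pads) lies 2 mm behind it; z points along the fingers, y is the line along which they close (so a half turn about z gives the same grasp; the last joint's range is limited). The gripper opens to 85 mm and grips with 20 to 120 N. Pads are 22 mm wide; open, the fingers measure 114 mm over their backs; the gripper's body (76 mm by 85 mm) begins 54 mm behind the grasp point. The pads swing forward as they close: fully open they stand 13 mm farther back than shut.
Start: joints at [-1.289, 0.308, 1.634, -0, 1.2, -0.07], TCP at [0.215, -0.587, 0.248] pointing down, gripper open.
Joint ranges: [-3.06, 3.06], [-0.79, 1.96], [0.05, 2.63], [-1.19, 4.34], [0.05, 2.64], [-2.94, 2.94]. Speed limits (rad/s): [2.79, 2.79, 3.14, 3.14, 3.14, 3.14].

### API

Orientations are given as a unit quaternion [w, x, y, z].
In Python, from bench import manip gives the robot as it stands. The module is installed in compiled form; this text tells all that it offers.
- The arm moves only by the tool drive_tool, never from a script. Its argument "rows" is a list of rows, each a list of 3 entries, a list of its own where there are three numbers: the shift along the tool's x, y, z each as a share of 0.4 m, from -1 to 1, then the turn, a rotation vector about the tool's x, y, z each as a share of 180 degrees, from -1 to 1, then the closure in counts, from 0 (fully open) to 255 (shut). A call has 1 to 5 rows; each row is the pose to reach, as a shift and turn from the pose commanded when the call began, along the tool's axes at that moment, turning the shorter way round; what a row does not reach only later rows make up. A row lasts 1/10 s, in which the tool goes at most 50 mm and 8.59 degrees, less where a joint would pass 70% of its speed; a pose out of reach is approached as far as the arm can. A call with a number of a shift or a turn outside -1 to 1 is refused whole. A call with a gripper value outside its range is refused whole. The fingers move at their own pace and stop on an object; the grip force is fixed at half the most. Time passes only in rows, so rows that repeat a pose let the fingers close. It gives the time, the measured TCP pose, the force, the opening and the grip force at its end, in the units of the state.
- manip.state(): the state, without advancing time (a new reading comes with each control period).
- manip.camera(name): name is "side" or "top"; returns the picture (384x512x3 uint8, red, green, blue); there is no depth.
- manip.get_calibration(name): a dict with "fx", "fy", "cx", "cy" (pixels), "rvec" (rotation vector, rad) and "tvec" (3), from world to camera coordinates, as OpenCV has them. Camera axes: x right, y down, z forward; pixel columns grow to the right and rows downward; lengths in m; the calibration is good to about 2 mm. A picture is of the moment at which its call begins. get_calibration takes no time and is no camera call.
- manip.close_job(): hands the job in; it is judged then, once.
Trained networks look in the newest picture that a camera, given by its name, has taken for a name from the list of things; names that differ only in an ending like _2 or _b are one class to them, and where a whole thing is asked for, a point or a joint stands for the part that bears it (a point fixed in the world has none). Each returns a list of dicts, best first, with "p" (0 to 1); they miss things now and then, are a little off and sometimes report something else, mostly with a low value. They report only what shows in the picture. A call takes as long as a camera call.
- manip.spot_in(camera, target): "centre" ([column, row] in pixels, amid what is visible of it).
- manip.silhouettes(camera, target): "pixels" (384x512 bool, what is visible of it) and "centre" ([column, row] in pixels, amid what is visible of it).
The state is a dict: "time": time; "joint_positions": joint angles; "dq": joint speeds; "joint_torque": joint torques, N m; "tcp_pos": TCP position; "tcp_rot": TCP orientation; "ft_force": force on the tool from outside, world axes, zero at the start; "ft_torque": the same for the moment, N m; "width": finger opening in m; "grasp_force": force on a finger pad.
Only numpy, scipy, OpenCV 4.12 (cv2) and the standard library are available. Lean on these libraries where they do the work, as an engineer would, in place of code of your own. Each camera call takes 0.05 s, during which the arm holds its last target. There are 200 camera calls.

### The job

Put the two glaze pans away as a nest: lead the small pan, tilted, into the big straining pan with its far side under the wire grid, lay its handle in the pouring lip so that the two handles clear each other, and press it down past the sprung keeper beside the lip until the keeper snaps back over it and the small pan sits flat on the big pan's floor. Let go, leave the big pan about where it stands, do not force the pans together, and leave the jar, the bowls and the mug alone.

Things in the scene. Friction and masses are not known exactly. Their poses are not given: they have to be found in the camera images.
- big_pan: Big plain-steel straining pan, stays on the bench (1.8 kg). Origin: centre of its underside, z up. Inside radius 80 mm, outside 83, rim at z 72, floor inside at z 5. At -x a pouring lip: notch in the wall 20 mm wide, bottom at z 58. At +x a wire grid spans the mouth from the straight bar at x 40 to the wall, z 66 to 71: too little room to lower the small pan level. Its own handle points to +y, r 85 to 235 mm, z up to 98.
- big_pan_lip (a point): Middle of the bottom edge of the big pan's pouring lip (big pan frame -81.5, 0, 58 mm). Axes as the big pan's: -x leads outward through the lip.
- small_pan: Small plain-steel pan (about 0.2 kg), starts flat on the bench. Origin: centre of its underside, z up. Outside radius 63 mm, 45 mm high. Handle at -x: steel strap 16 mm wide, 4 thick, up the wall (outer face r 67) and then level outward at z 58 to r 100; then a straight black grip, 16 mm wide, 14 tall, from r 100, z 58 rising to r 205, z 74. Seated, its origin is at big pan z 5; a tilt of some 44 degrees, far side down, clears the grid.
- small_pan_mid (a point): Centre of the small pan half-way up (22.5 mm above its underside); axes as the small pan's, handle to -x.
- small_pan_grip (a point): Point to hold the small pan: middle of the grip's cross-section, 120 mm from the pan's axis (small pan frame -120, 0, 61 mm); axes as the small pan's: -x outward along the handle, y across it.
- small_pan_neck (a point): Middle of the steel strap where it crosses the big pan's wall when nested (small pan frame -81.5, 0, 58 mm); it must lie in the pouring lip, which leaves 2 mm on either side.
- cobalt_jar: Blue jar with black lid, 52 mm wide, 66 tall, origin under its centre; bystander.
- bowl_stack: Stack of pale bowls, 94 mm wide, 60 tall, origin under its centre; bystander.
- green_mug: Green glaze mug with brushes across its rim, about 137 x 186 mm, 114 tall, origin under its centre; bystander.
- keeper (a joint): Hinge angle (rad) of the sprung wire keeper on the outside of the big pan's wall at the +y side of the lip (pivot at big pan -88, 14, 77.5 mm): an 11 mm finger across the notch. 0 = at rest, grows as something pushes it down (to 1.15). It gives way downward only, at some 3 to 10 N, and springs back to 0 above the small pan's strap once the small pan is fully down.

How it is judged:
By the outcome, as a careful person would: the job done as asked, in the order asked, and still so for the second after the job is handed in, with the robot touching nothing.
It also fails if it takes over 54 s, if anything falls off the work surface, if the arm or the gripper's body presses on something with over 40 N, if the wrist force passes 120 N, or if a joint passes its speed limit or range.

## Working session

There is one attempt and no reset: what is moved stays moved. The work goes in short steps, Python scripts to look and compute and a tool call to move; the robot and the scene stay as the last step left them, time stands still between calls to the robot, and variables do not carry over. Pictures are saved under pics/ and viewed, at most 10 in all, crops included, and the job is handed in when it is done.

Besides the shell and the picture viewer there is one more tool, called after "Emit:" by a JSON object that holds its "fn" and its "kwargs", one argument or row to a line. drive_tool: Moves the arm, as the interface text tells. Shift numbers are shares of 0.4 m and turn numbers shares of 180 degrees, none past 1 either way. Its arguments: {"type":"object","properties":{"rows":{"type":"array"}},"required":["rows"]}

```bash
mkdir -p pics
cat > h.py <<'E'
import numpy as np, cv2
from scipy.spatial.transform import Rotation as R
from bench import manip
def cal(n):
    c=manip.get_calibration(n); K=np.array([[c['fx'],0,c['cx']],[0,c['fy'],c['cy']],[0,0,1]],float)
    return K,np.array(c['rvec'],float),np.array(c['tvec'],float)
def proj(n,P):
    K,r,t=cal(n); return cv2.projectPoints(np.atleast_2d(np.array(P,float)),r,t,K,None)[0].reshape(-1,2)
def ray(n,px,z):
    K,r,t=cal(n); Rm=cv2.Rodrigues(r)[0]; o=-Rm.T@t
    d=(Rm.T@np.linalg.inv(K)@np.c_[np.atleast_2d(px),np.ones(len(np.atleast_2d(px)))].T).T
    return o+d*((z-o[2])/d[:,2])[:,None]
def shot(n,f):
    im=manip.camera(n); cv2.imwrite('pics/'+f,im[:,:,::-1]); return im
E
python3 - <<'E'
from h import *
a=shot('top','a.png');b=shot('side','b.png')
cv2.imwrite('pics/ab.png',np.hstack([a,b])[:,:,::-1][::1]); 
im=cv2.imread('pics/ab.png'); cv2.imwrite('pics/ab.png',cv2.resize(im,(800,300)))
for n in ['top','side']:
    K,r,t=cal(n); print(n,K[0,0],-cv2.Rodrigues(r)[0].T@t)
    for o in ['big_pan','small_pan','cobalt_jar','bowl_stack','green_mug']:
        d=manip.silhouettes(n,o)[:1]
        for e in d: print(o,e['p'],e['centre'],ray(n,e['centre'],0.03)[0].round(3),e['pixels'].sum())
print(manip.state())
E
```

```text
top 410.615020190068 [ 0.32282798 -0.18730436  1.3604103 ]
big_pan 0.82 [169.7, 174.9] [0.628 0.069 0.03 ] 2595
small_pan 0.87 [265.3, 219.0] [ 0.477 -0.244  0.03 ] 1465
cobalt_jar 0.67 [244.4, 144.7] [ 0.729 -0.179  0.03 ] 220
bowl_stack 0.84 [146.0, 236.9] [0.425 0.141 0.03 ] 665
green_mug 0.62 [357.5, 217.8] [ 0.476 -0.546  0.03 ] 1264
side 479.60216818156755 [ 0.22091196 -1.41193138  0.76405196]
big_pan 0.97 [251.3, 165.2] [0.619 0.08  0.03 ] 1810
small_pan 0.8 [238.9, 219.9] [ 0.488 -0.264  0.03 ] 1557
cobalt_jar 0.16 [236.5, 216.5] [ 0.486 -0.244  0.03 ] 1562
bowl_stack 0.77 [196.9, 163.2] [0.436 0.151 0.03 ] 503
{'time': 0.6, 'joint_positions': array([-1.28869415e+00,  3.08047501e-01,  1.63377661e+00,  1.69411064e-06,
        1.19968362e+00, -6.97019845e-02]), 'dq': array([-0.00037493,  0.0003786 ,  0.00156574, -0.00056587, -0.0024883 ,
       -0.00207988]), 'joint_torque': array([ 5.51736484e-04, -4.14979649e+01, -2.76894379e+01, -1.24543485e-04,
        1.28800035e-03, -2.76471923e-06]), 'tcp_pos': array([ 0.21535104, -0.58675545,  0.24831592]), 'tcp_rot': array([4.21359521e-05, 9.84569131e-01, 1.74996069e-01, 5.28561881e-06]), 'ft_force': array([0.63855624, 0.64414557, 0.55723251]), 'ft_torque': array([-0.03139171, -0.02099392,  0.05795641]), 'grasp_force': 0.0, 'width': 0.08548220467468332}
```

View pics/a.png

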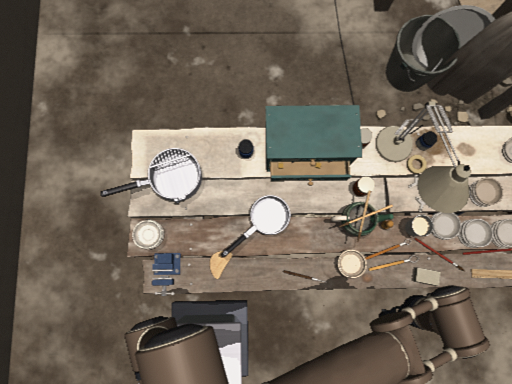

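View pics/b.png

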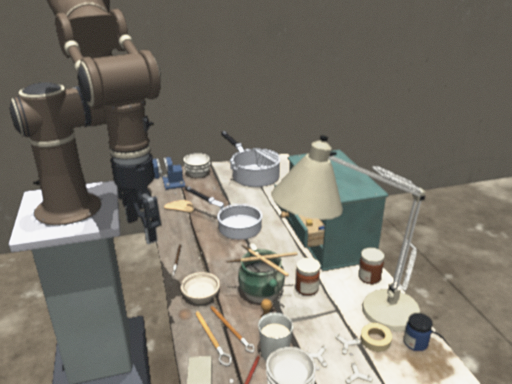

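The top view shows the big pan's mouth at about (174,174), its handle running left to (103,193), its grid at the top and its lip at the bottom near (179,201). The small pan is at (270,215) with its handle running down-left to (222,258). The side view shows both pans clear of the arm. Next I'll fit their poses to the silhouettes.

```bash
cat > fit.py <<'E'
from h import *
from scipy.optimize import minimize
a=np.linspace(0,2*np.pi,48,endpoint=False)
def cyl(r0,r1,z0,z1): return np.r_[np.c_[r0*np.cos(a),r0*np.sin(a),0*a+z0],np.c_[r1*np.cos(a),r1*np.sin(a),0*a+z1]]
def box(x0,x1,w,za,zb,h): return np.array([[x,y,z] for x,zc in ((x0,za),(x1,zb)) for y in (-w/2,w/2) for z in (zc-h/2,zc+h/2)])
rz=lambda P: np.c_[-P[:,1],P[:,0],P[:,2]]  # +x -> +y
small=[cyl(63,63,0,45),box(-100,-63,16,58,58,4),box(-67,-63,16,22,22,72-0),box(-205,-100,16,74,58,14)]
small[2]=box(-67,-63,16,40,40,40)
big=[cyl(83,83,0,72),rz(box(85,235,16,65,90,14))]
S=4
def mask(n,parts,p):
    m=np.zeros((384*S,512*S),np.uint8); c,s=np.cos(p[2]),np.sin(p[2])
    for P in parts:
        Q=P/1000@np.array([[c,s,0],[-s,c,0],[0,0,1]])+[p[0],p[1],0]
        h=cv2.convexHull(((proj(n,Q)+.5)*S).astype(np.float32)).astype(np.int32); cv2.fillConvexPoly(m,h,1)
    return cv2.resize(m.astype(np.float32),(512,384),interpolation=cv2.INTER_AREA)
def fit(parts,sils,p0):
    def f(p):
        return sum(1-np.minimum(mask(n,parts,p),s).sum()/np.maximum(mask(n,parts,p),s).sum() for n,s in sils.items())
    best=None
    for d in (-.15,0,.15):
        q=np.array(p0)+[0,0,d]
        r=minimize(f,q,method='Nelder-Mead',options=dict(initial_simplex=q+np.r_[np.zeros((1,3)),np.diag([.015,.015,.15])],xatol=2e-4,fatol=1e-4))
        if best is None or r.fun<best.fun: best=r
    return best
E
cat > m.py <<'E'
from fit import *
a=manip.camera('top');b=manip.camera('side')
for o,parts,p0 in (('big_pan',big,(.63,.055,.2)),('small_pan',small,(.49,-.26,-.75))):
    s={n:manip.silhouettes(n,o)[0]['pixels'].astype(np.float32) for n in('top','side')}
    for k in (s,{'top':s['top']}):
        r=fit(parts,k,p0); print(o,list(k),r.x.round(4),r.fun)
        p=r.x if len(k)==2 else p
    for n,im in(('top',a),('side',b)):
        cs,_=cv2.findContours((mask(n,parts,p)>.5).astype(np.uint8),cv2.RETR_EXTERNAL,cv2.CHAIN_APPROX_NONE)
        x0,y0=(95,125) if n=='top' else (160,115)
        cr=cv2.resize(im[y0:y0+140,x0:x0+200],None,fx=4,fy=4,interpolation=cv2.INTER_CUBIC) if o=='big_pan' else out[n]
        for c in cs: cv2.polylines(cr,[((c-[x0,y0]+.5)*4).astype(np.int32)],True,(255,0,0),1)
        if o=='big_pan':
            out=globals().get('out',{}); out[n]=cr
for n in out: cv2.imwrite(f'pics/fit_{n}.png',out[n][:,:,::-1])
E
python3 m.py
```

```text
big_pan ['top', 'side'] [0.6286 0.0522 0.3121] 0.1254095435142517Traceback (most recent call last):
  File "m.py", line 6, in <module>
    r=fit(parts,k,p0); print(o,list(k),r.x.round(4),r.fun)
  File "fit.py", line 23, in fit
    r=minimize(f,q,method='Nelder-Mead',options=dict(initial_simplex=q+np.r_[np.zeros((1,3)),np.diag([.015,.015,.15])],xatol=2e-4,fatol=1e-4))
    res = _minimize_neldermead(fun, x0, args, callback, bounds=bounds,
                               **options)
    fxr = func(xr)
    fx = function(np.copy(x), *(wrapper_args + args))
  File "fit.py", line 19, in f
    return sum(1-np.minimum(mask(n,parts,p),s).sum()/np.maximum(mask(n,parts,p),s).sum() for n,s in sils.items())
  File "fit.py", line 19, in <genexpr>
    return sum(1-np.minimum(mask(n,parts,p),s).sum()/np.maximum(mask(n,parts,p),s).sum() for n,s in sils.items())
                            ~~~~^^^^^^^^^^^
  File "fit.py", line 15, in mask
    h=cv2.convexHull(((proj(n,Q)+.5)*S).astype(np.float32)).astype(np.int32); cv2.fillConvexPoly(m,h,1)
                       ~~~~^^^^^
  File "h.py", line 8, in proj
    K,r,t=cal(n); return cv2.projectPoints(np.atleast_2d(np.array(P,float)),r,t,K,None)[0].reshape(-1,2)
          ~~~^^^
  File "h.py", line 5, in cal
    c=manip.get_calibration(n); K=np.array([[c['fx'],0,c['cx']],[0,c['fy'],c['cy']],[0,0,1]],float)
ValueError: time passes only in moves, steps and waits
```

`get_calibration` refuses after many repeated calls, so I'll cache it.

```bash
sed -i 's/^def cal/import functools\n@functools.lru_cache(None)\ndef cal/' h.py; python3 m.py
```

```text
Traceback (most recent call last):
  File "m.py", line 4, in <module>
    s={n:manip.silhouettes(n,o)[0]['pixels'].astype(np.float32) for n in('top','side')}
         ~~~~~~~~~~~~~~~~~~~~~~^^^
IndexError: list index out of range
```

Missed detection; take a fresh picture on a miss.

```bash
cat >> h.py <<'E'
def sil(n,o):
    for _ in range(4):
        d=manip.silhouettes(n,o)
        if d and d[0]['p']>.4: return d[0]['pixels'].astype(np.float32)
        manip.camera(n)
E
sed -i "s/manip.silhouettes(n,o)\[0\]\['pixels'\].astype(np.float32)/sil(n,o)/" m.py; python3 m.py
```

```text
big_pan ['top', 'side'] [0.6266 0.0508 0.302 ] 0.1291332244873047
big_pan ['top'] [0.6267 0.0507 0.3086] 0.04218989610671997
small_pan ['top', 'side'] [ 0.4923 -0.2569 -0.8565] 0.15537798404693604
small_pan ['top'] [ 0.4918 -0.2582 -0.8655] 0.07668012380599976
```

View pics/fit_top.png

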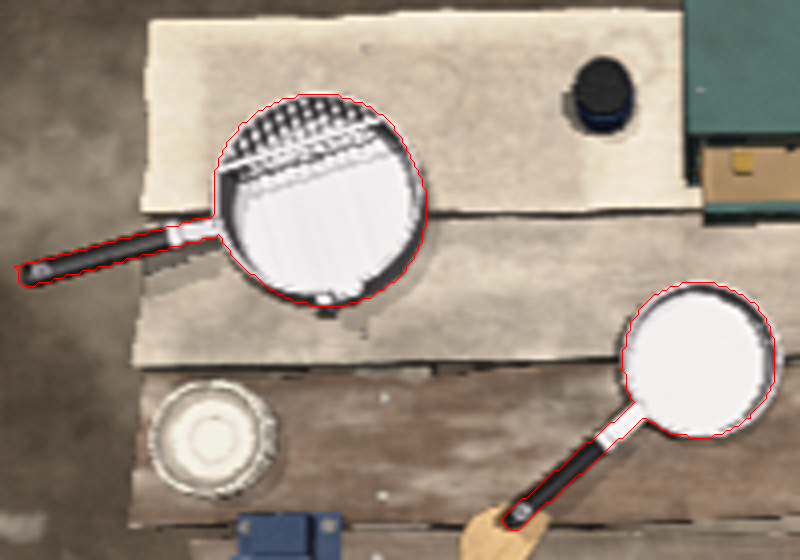

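View pics/fit_side.png

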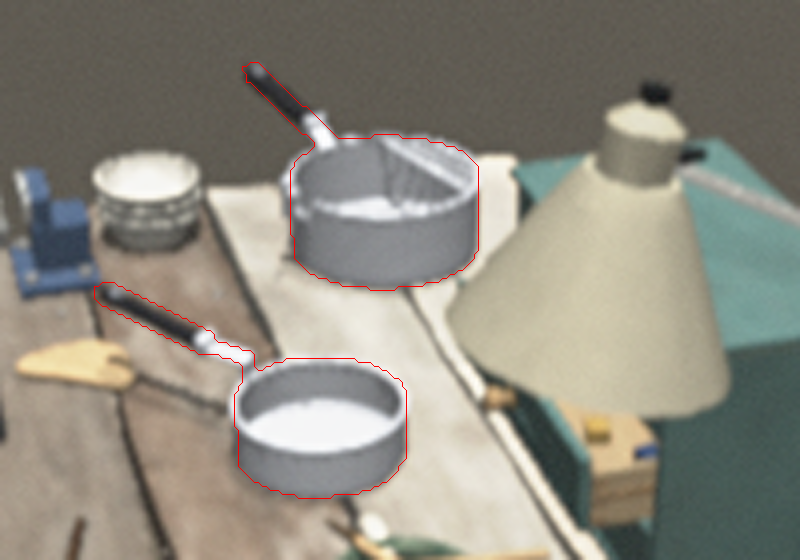

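Both fits lie within a pixel of the outlines: big pan at (0.627, 0.051), yaw 0.305; small pan at (0.492, -0.257), yaw -0.86. The grid bar's slope of about 18° in the picture, and the lip and keeper near (345,290) in the crop, agree with that yaw. Next I'll plan the nesting path and the grasp.

```bash
cat > g.py <<'E'
from h import *
import sys
BP=(.6267,.0508,.305); SP=(.492,-.2575,-.861); LEAN=np.radians(20); RG=.122
def T(R_=np.eye(3),p=(0,0,0)): M=np.eye(4); M[:3,:3]=R_; M[:3,3]=p; return M
def planar(p): return T(R.from_euler('z',p[2]).as_matrix(),(p[0],p[1],0))
# tool in pan: x=pan x, y=-pan y, z=down, leaned so body is outward
zt=np.array([np.sin(LEAN),0,-np.cos(LEAN)]); yt=np.array([0,-1,0]); 
Rt=np.c_[np.cross(yt,zt),yt,zt]
TPT=T(Rt,np.array([-RG,0,.0614])+.002*zt)
def nest(x,z,th,y=0,dyaw=0,bp=BP): # small pan in big pan frame, mm/deg
    return planar(bp)@T(R.from_euler('zy',[dyaw,th],degrees=True).as_matrix(),(x/1e3,y/1e3,z/1e3))
def cur():
    s=manip.state(); return T(R.from_quat(np.roll(s['tcp_rot'],-1)).as_matrix(),s['tcp_pos']),s
def row(frm,to):
    D=np.linalg.inv(frm)@to; v=R.from_matrix(D[:3,:3]).as_rotvec()/np.pi
    return [list((D[:3,3]/.4).round(4)),list(v.round(4))]
E
cat > plan.py <<'E'
import numpy as np, heapq
a=np.linspace(0,2*np.pi,120,endpoint=False);P=[]
for z in np.linspace(0,45,10): P.append(np.c_[63*np.cos(a),63*np.sin(a),0*a+z])
for r in (0,20,40,55): P.append(np.c_[r*np.cos(a),r*np.sin(a),0*a])
P=np.concatenate(P); 
S=np.array([[-r,y,z] for y in(-8,8) for r,z in [(67,z) for z in range(22,61,3)]+[(r,z) for r in range(67,101,3) for z in(56,60)]+[(r,58+(r-100)*16/105-7) for r in range(100,206,5)]])
def wallclear(Q,lip):
    r=np.hypot(Q[:,0],Q[:,1]); inner=80-r; top=Q[:,2]-72; out=r-83
    if lip: top=np.where((abs(Q[:,1])<10)&(Q[:,0]<0),Q[:,2]-58,top)
    return np.maximum(np.maximum(inner,top),out).min()
def clr(x,z,t):
    c,s=np.cos(t),np.sin(t); Rm=np.array([[c,0,s],[0,1,0],[-s,0,c]])
    A=P@Rm.T+[x,0,z]; B=S@Rm.T+[x,0,z]
    g=np.maximum(40-A[:,0],np.maximum(66-A[:,2],A[:,2]-71)).min()
    bx,bz=Rm.T@np.array([40-x,0,68.5-z])[[0,1,2]][[0,2]]   # bar through the mouth?
    bar=max(bz-45,bx-63,-bz)-2.5*1.2
    f=min(A[:,2].min()-5,1e9)
    return min(g,bar,wallclear(A,0),wallclear(B,1),f+2)  # floor contact allowed
xs=np.arange(-60,16,2.);zs=np.arange(5,122,2.);ts=np.radians(np.arange(0,57,2))
C=np.array([[[clr(x,z,t) for z in zs] for x in xs] for t in ts])
st=(22,5,len(zs)-1)
st=max(((k,i,len(zs)-1) for k in(22,23,24) for i in range(len(xs))),key=lambda q:C[q])
goal=(0,list(xs).index(0),0); print('goal clr',C[goal],'start',C[st])
# cost: widest-ish path
best={};h=[(0,st,None)]
while h:
    d,n,p=heapq.heappop(h)
    if n in best: continue
    best[n]=p
    if n==goal: break
    for dk in(-1,0,1):
        for di in(-1,0,1):
            for dj in(-1,0,1):
                m=(n[0]+dk,n[1]+di,n[2]+dj)
                if m in best or not all(0<=m[q]<C.shape[q] for q in range(3)) or C[m]<.3: continue
                heapq.heappush(h,(d+(abs(dk)+abs(di)+abs(dj))**.5*(1+60/max(C[m],.3)**2),m,n))
n=goal;L=[]
while n: L.append(n); n=best[n]
for n in L[::-1]: print(round(np.degrees(ts[n[0]])),xs[n[1]],zs[n[2]],round(C[n],1),end=' | ')
E
python3 plan.py
python3 - <<'E'
from g import *
t=planar(SP)@TPT; up=T(p=(0,0,.11))@t; c,s=cur(); print(t[:3,3],row(c,up),row(up,t))
E
```

```text
[ 0.4129409  -0.1654825   0.05952061] [[np.float64(0.8266), np.float64(-0.8184), np.float64(0.1969)], [np.float64(-0.0673), np.float64(0.0971), np.float64(0.3819)]] [[np.float64(-0.0941), np.float64(0.0), np.float64(0.2584)], [np.float64(-0.0), np.float64(0.0), np.float64(0.0)]]Traceback (most recent call last):
  File "plan.py", line 20, in <module>
    C=np.array([[[clr(x,z,t) for z in zs] for x in xs] for t in ts])
                  ~~~^^^^^^^
  File "plan.py", line 15, in clr
    bx,bz=Rm.T@np.array([40-x,0,68.5-z])[[0,1,2]][[0,2]]   # bar through the mouth?
          ~~~~^~~~~~~~~~~~~~~~~~~~~~~~~~~~~~~~~~~~~~~~~~
ValueError: matmul: Input operand 1 has a mismatch in its core dimension 0, with gufunc signature (n?,k),(k,m?)->(n?,m?) (size 2 is different from 3)
```

```bash
sed -i 's/bx,bz=Rm.T@np.array(\[40-x,0,68.5-z\])\[\[0,1,2\]\]\[\[0,2\]\]/bx,_,bz=Rm.T@np.array([40-x,0,68.5-z])/' plan.py; time python3 plan.py
```

```text
goal clr 2.0 start 24.73607873977879
44 -48.0 121.0 24.7 | 44 -48.0 119.0 23.2 | 46 -48.0 117.0 21.9 | 46 -48.0 115.0 20.3 | 48 -48.0 113.0 19.2 | 48 -48.0 111.0 17.7 | 50 -48.0 109.0 16.5 | 50 -48.0 107.0 15.4 | 50 -48.0 105.0 14.4 | 52 -48.0 103.0 13.2 | 54 -48.0 101.0 11.7 | 54 -48.0 99.0 10.4 | 56 -48.0 97.0 9.0 | 56 -48.0 95.0 9.5 | 56 -46.0 93.0 8.8 | 56 -44.0 91.0 8.3 | 56 -42.0 89.0 8.5 | 56 -42.0 87.0 7.9 | 56 -40.0 85.0 7.6 | 56 -40.0 83.0 7.6 | 56 -38.0 81.0 7.4 | 56 -36.0 79.0 7.4 | 56 -34.0 77.0 7.6 | 56 -34.0 75.0 7.6 | 56 -32.0 73.0 7.9 | 56 -30.0 71.0 7.8 | 56 -30.0 69.0 8.0 | 56 -30.0 67.0 8.0 | 54 -28.0 65.0 8.3 | 52 -28.0 63.0 8.0 | 50 -28.0 61.0 7.4 | 48 -28.0 59.0 6.9 | 46 -26.0 57.0 6.3 | 44 -26.0 55.0 6.2 | 42 -24.0 53.0 6.1 | 40 -24.0 51.0 6.0 | 38 -24.0 49.0 5.9 | 36 -22.0 47.0 5.6 | 34 -22.0 45.0 5.7 | 32 -20.0 43.0 4.8 | 30 -20.0 41.0 5.4 | 28 -18.0 39.0 4.7 | 26 -18.0 37.0 5.0 | 24 -16.0 35.0 5.0 | 22 -16.0 33.0 5.1 | 20 -14.0 31.0 5.4 | 18 -14.0 29.0 5.6 | 16 -12.0 27.0 6.0 | 14 -12.0 25.0 6.3 | 12 -10.0 23.0 6.7 | 10 -10.0 21.0 7.1 | 8 -8.0 19.0 7.2 | 6 -6.0 17.0 7.4 | 4 -4.0 15.0 7.6 | 2 -2.0 13.0 7.8 | 0 0.0 11.0 8.0 | 0 0.0 9.0 6.0 | 0 0.0 7.0 4.0 | 0 0.0 5.0 2.0 | 
real	0m7.491s
user	0m7.730s
sys	0m0.052s
```

Emit:
{"fn": "drive_tool", "kwargs": {
  "rows": [
    [[0.8266,-0.8184,0.1969],[-0.0673,0.0971,0.3819],0],
    [[0.8266,-0.8184,0.1969],[-0.0673,0.0971,0.3819],0],
    [[0.8266,-0.8184,0.1969],[-0.0673,0.0971,0.3819],0],
    [[0.8266,-0.8184,0.1969],[-0.0673,0.0971,0.3819],0],
    [[0.8266,-0.8184,0.1969],[-0.0673,0.0971,0.3819],0]
  ]
}}

```text
time: 1.75
tcp_pos: [0.3192, -0.3644, 0.2068]
tcp_rot: [0.045, 0.978, -0.181, 0.098]
ft_force: [1.2, -0.1, 1.0]
width: 0.0856
grasp_force: 0.0
```

```bash
cat > r.py <<'E'
from g import *
t=planar(SP)@TPT; up=T(p=(0,0,.11))@t; c,s=cur(); print([[float(q) for q in k] for k in row(c,up)])
E
python3 r.py
```

```text
[[0.0234, -0.5526, 0.0709], [-0.0273, 0.0393, 0.1543]]
```

Emit:
{"fn": "drive_tool", "kwargs": {
  "rows": [
    [[0.0234,-0.5526,0.0709],[-0.0273,0.0393,0.1543],0],
    [[0.0234,-0.5526,0.0709],[-0.0273,0.0393,0.1543],0],
    [[0.0234,-0.5526,0.0709],[-0.0273,0.0393,0.1543],0],
    [[0.0234,-0.5526,0.0709],[-0.0273,0.0393,0.1543],0],
    [[0.0234,-0.5526,0.0709],[-0.0273,0.0393,0.1543],0]
  ]
}}

```text
time: 2.25
tcp_pos: [0.3897, -0.216, 0.1788]
tcp_rot: [0.072, 0.903, -0.395, 0.152]
ft_force: [0.5, -0.5, -0.6]
width: 0.0853
grasp_force: 0.0
```

```bash
cat > r2.py <<'E'
from g import *
t=planar(SP)@TPT; c,s=cur(); print([[float(q) for q in k] for k in row(c,t)],s['joint_positions'].round(2),c[:3,3]-t[:3,3])
E
python3 r2.py
```

```text
[[-0.1487, -0.1314, 0.2624], [-0.0007, 0.0035, 0.0118]] [-0.53 -0.13  2.3  -0.17  0.65  1.98] [-0.0232516  -0.05051323  0.11926615]
```

Emit:
{"fn": "drive_tool", "kwargs": {
  "rows": [
    [[0,0,0],[0,0,0],0],
    [[0,0,0],[0,0,0],0]
  ]
}}

```text
time: 2.45
tcp_pos: [0.3895, -0.2162, 0.1785]
tcp_rot: [0.072, 0.905, -0.391, 0.151]
ft_force: [-1.4, -0.7, 1.1]
width: 0.0852
grasp_force: 0.0
```

```bash
python3 r.py; python3 r2.py
```

```text
[[-0.0564, -0.1296, 0.0023], [-0.0009, 0.0043, 0.0141]]
[[-0.1469, -0.133, 0.262], [-0.0009, 0.0043, 0.0141]] [-0.53 -0.12  2.3  -0.17  0.65  1.97] [-0.02342098 -0.05070334  0.11893789]
```

Emit:
{"fn": "drive_tool", "kwargs": {
  "rows": [
    [[-0.0564,-0.1296,0.0023],[-0.0009,0.0043,0.0141],0],
    [[-0.0564,-0.1296,0.0023],[-0.0009,0.0043,0.0141],0],
    [[-0.1,-0.132,0.13],[-0.0009,0.0043,0.0141],0],
    [[-0.1469,-0.133,0.262],[-0.0009,0.0043,0.0141],0],
    [[-0.1469,-0.133,0.262],[-0.0009,0.0043,0.0141],0]
  ]
}}

```text
time: 2.95
tcp_pos: [0.4079, -0.1659, 0.0537]
tcp_rot: [0.073, 0.895, -0.413, 0.152]
ft_force: [-0.6, 0.2, 0.1]
width: 0.0855
grasp_force: 0.0
```

```bash
python3 r2.py
```

```text
[[0.0118, -0.0103, -0.0112], [0.0024, 0.0034, -0.001]] [-0.37  0.17  2.36 -0.49  0.35  2.5 ] [-0.00508473 -0.00041441 -0.00578138]
```

Emit:
{"fn": "drive_tool", "kwargs": {
  "rows": [
    [[0.0118,-0.0103,-0.0112],[0.0024,0.0034,-0.001],0],
    [[0.0118,-0.0103,-0.0112],[0.0024,0.0034,-0.001],0],
    [[0.0118,-0.0103,-0.0112],[0.0024,0.0034,-0.001],120],
    [[0.0118,-0.0103,-0.0112],[0.0024,0.0034,-0.001],255],
    [[0.0118,-0.0103,-0.0112],[0.0024,0.0034,-0.001],255]
  ]
}}

```text
time: 3.45
tcp_pos: [0.419, -0.1664, 0.0668]
tcp_rot: [0.072, 0.894, -0.41, 0.166]
ft_force: [0.2, 0.1, -0.4]
width: 0.0445
grasp_force: 0.0
```

Emit:
{"fn": "drive_tool", "kwargs": {
  "rows": [
    [[0,0,0],[0,0,0],255],
    [[0,0,0],[0,0,0],255],
    [[0,0,0],[0,0,0],255],
    [[0,0,0],[0,0,0],255],
    [[0,0,0],[0,0,0],255]
  ]
}}

```text
time: 3.95
tcp_pos: [0.4177, -0.1657, 0.0654]
tcp_rot: [0.072, 0.894, -0.41, 0.164]
ft_force: [-3.1, 2.1, 7.1]
width: 0.0149
grasp_force: 60.4
```

```bash
python3 r2.py
```

```text
[[-0.0128, 0.0087, 0.0109], [-0.002, -0.0034, -0.0002]] [-0.37  0.15  2.36 -0.48  0.35  2.5 ] [ 0.00471963 -0.00023084  0.00588965]
```

Run:
```python
from g import *
c,s=cur(); G=np.linalg.inv(planar(SP))@c
print(G.round(4)); 
lean=np.arctan2(G[0,2],-G[2,2]); zt=np.array([np.sin(lean),0,-np.cos(lean)]);Rt=np.c_[np.cross(yt,zt),yt,zt]
N=T(Rt,(G[0,3],0,G[2,3])); print(np.degrees(lean),N[:3,3]); np.save('tpt.npy',N)
up=T(p=(0,0,.14))@c
print(row(c,up))
```

```text
[[ 9.360e-01  1.800e-03  3.519e-01 -1.181e-01]
 [-5.000e-04 -1.000e+00  6.400e-03  3.400e-03]
 [ 3.519e-01 -6.200e-03 -9.360e-01  6.540e-02]
 [ 0.000e+00  0.000e+00  0.000e+00  1.000e+00]]
20.603979393126213 [-0.11806519  0.          0.06541026]
[[np.float64(0.1232), np.float64(-0.0022), np.float64(-0.3276)], [np.float64(0.0), np.float64(0.0), np.float64(-0.0)]]
```

Emit:
{"fn": "drive_tool", "kwargs": {
  "rows": [
    [[0.031,0,-0.082],[0,0,0],255],
    [[0.062,-0.001,-0.164],[0,0,0],255],
    [[0.123,-0.002,-0.328],[0,0,0],255],
    [[0.123,-0.002,-0.328],[0,0,0],255],
    [[0.123,-0.002,-0.328],[0,0,0],255]
  ]
}}

```text
time: 4.45
tcp_pos: [0.4203, -0.1666, 0.2092]
tcp_rot: [0.071, 0.894, -0.41, 0.168]
ft_force: [0.6, -0.3, -1.9]
width: 0.0148
grasp_force: 59.3
```

```bash
cat > n.py <<'E'
from g import *
N=np.load('tpt.npy')
def go(*a,**k):
    c,s=cur(); t=nest(*a,**k)@N; r=row(c,t); print([[float(q) for q in x] for x in r],'mm',np.linalg.norm(r[0])*400,'deg',np.linalg.norm(r[1])*180,s['joint_positions'].round(2),s['ft_force'].round(1),s['time'])
if __name__=='__main__': go(*map(float,sys.argv[1:]))
E
python3 n.py -48 140 44
```

```text
[[-0.0986, -0.5465, -0.1919], [-0.011, -0.2197, -0.379]] mm 235.01823588819656 deg 78.8782284030264 [-0.37 -0.16  2.27 -0.25  0.72  2.22] [ 0.6 -0.3 -1.9] 4.45
```

Emit:
{"fn": "drive_tool", "kwargs": {
  "rows": [
    [[-0.01,-0.055,-0.019],[-0.001,-0.022,-0.038],255],
    [[-0.02,-0.11,-0.038],[-0.002,-0.044,-0.076],255],
    [[-0.03,-0.165,-0.057],[-0.003,-0.066,-0.114],255],
    [[-0.04,-0.22,-0.076],[-0.004,-0.088,-0.152],255],
    [[-0.05,-0.275,-0.095],[-0.005,-0.11,-0.19],255]
  ]
}}

```text
time: 4.95
tcp_pos: [0.4785, -0.0688, 0.2318]
tcp_rot: [0.052, 0.989, -0.136, -0.025]
ft_force: [-0.0, 0.3, -0.7]
width: 0.0148
grasp_force: 59.2
```

```bash
python3 n.py -48 140 44
```

```text
[[0.089, -0.2562, -0.1255], [-0.0069, -0.105, -0.187]] mm 119.53890747367568 deg 38.62315580063338 [-0.17  0.08  1.94 -0.12  1.17  1.73] [-0.   0.3 -0.7] 4.95
```

Emit:
{"fn": "drive_tool", "kwargs": {
  "rows": [
    [[0.018,-0.051,-0.025],[-0.001,-0.021,-0.037],255],
    [[0.036,-0.102,-0.05],[-0.002,-0.042,-0.074],255],
    [[0.054,-0.153,-0.075],[-0.004,-0.063,-0.111],255],
    [[0.072,-0.204,-0.1],[-0.006,-0.084,-0.148],255],
    [[0.089,-0.2562,-0.1255],[-0.0069,-0.105,-0.187],255]
  ]
}}

```text
time: 5.45
tcp_pos: [0.5442, 0.0239, 0.269]
tcp_rot: [0.032, 0.968, 0.149, -0.2]
ft_force: [0.9, 0.4, -0.4]
width: 0.0147
grasp_force: 59.3
```

Emit:
{"fn": "drive_tool", "kwargs": {
  "rows": [
    [[0,0,0],[0,0,0],255],
    [[0,0,0],[0,0,0],255],
    [[0,0,0],[0,0,0],255]
  ]
}}

```text
time: 5.75
tcp_pos: [0.5433, 0.0228, 0.2701]
tcp_rot: [0.032, 0.969, 0.146, -0.198]
ft_force: [-0.7, 0.1, -2.0]
width: 0.0148
grasp_force: 59.2
```

```bash
cat > v.py <<'E'
# overlay of expected small pan (from tcp + tpt) and optional in-hand fit
from fit import *
import g
N=np.load('tpt.npy')
def hull(n,M,parts=small):
    m=np.zeros((384*S,512*S),np.uint8)
    for P in parts:
        Q=(P/1000)@M[:3,:3].T+M[:3,3]
        cv2.fillConvexPoly(m,cv2.convexHull(((proj(n,Q)+.5)*S).astype(np.float32)).astype(np.int32),1)
    return m
def panpose(c,N,d=(0,0,0)): # d: slip along x mm, z mm, pitch deg (about the grip, in pan frame)
    P=c@np.linalg.inv(N); g0=g.T(p=N[:3,3])
    return P@g0@g.T(R.from_euler('y',d[2],degrees=True).as_matrix(),(d[0]/1e3,0,d[1]/1e3))@np.linalg.inv(g0)
if __name__=='__main__':
    c,s=g.cur(); ims={}
    sl={}
    for n in('top','side'):
        ims[n]=manip.camera(n); sl[n]=sil(n,'small_pan')
    sl={k:v for k,v in sl.items() if v is not None}; print(sl.keys())
    def f(d):
        e=0
        for n in sl:
            m=cv2.resize(hull(n,panpose(c,N,d)).astype(np.float32),(512,384),interpolation=cv2.INTER_AREA)
            # ignore pixels hidden by the gripper: only a band round the pan body
            b=cv2.resize(hull(n,panpose(c,N),[cyl(85,85,-20,60)]).astype(np.float32),(512,384))>.5
            e+=1-np.minimum(m,sl[n])[b].sum()/np.maximum(m,sl[n])[b].sum()
        return e
    r=minimize(f,[0,0,0],method='Nelder-Mead',options=dict(initial_simplex=[[0,0,0],[5,0,0],[0,5,0],[0,0,6]],xatol=.1,fatol=1e-3)); print('0:',f([0,0,0]),'fit',r.x.round(1),r.fun)
    o=[]
    for n in('top','side'):
        im=ims[n]; w=proj(n,[[.6,.02,.1]])[0].astype(int); x0,y0=w-[50,75]
        cr=cv2.resize(im[y0:y0+150,x0:x0+100],None,fx=4,fy=4,interpolation=cv2.INTER_CUBIC)
        for M,parts,col in((panpose(c,N),small,(255,0,0)),(g.planar(g.BP),big,(0,200,0))):
            k=hull(n,M,parts); cs,_=cv2.findContours(k,cv2.RETR_EXTERNAL,cv2.CHAIN_APPROX_NONE)
            for q in cs: cv2.polylines(cr,[(q-np.array([x0,y0])*S)],True,col,1)
        o.append(cr)
    cv2.imwrite('pics/'+sys.argv[1] if 0 else 'pics/'+__import__('sys').argv[1],np.hstack(o)[:,:,::-1])
E
python3 v.py v1.png; python3 n.py -48 140 44
```

```text
dict_keys(['top', 'side'])
0: 0.8094395 fit [-0.   3.3  0.6] 0.7608729004859924
[[0.0027, -0.0049, 0.0074], [0.0006, -0.0022, -0.0021]] mm 3.7107411658589182 deg 0.5579999999999999 [ 0.02  0.37  1.55 -0.11  1.61  1.31] [ 0.4 -0.4 -2.3] 5.95
```

View pics/v1.png

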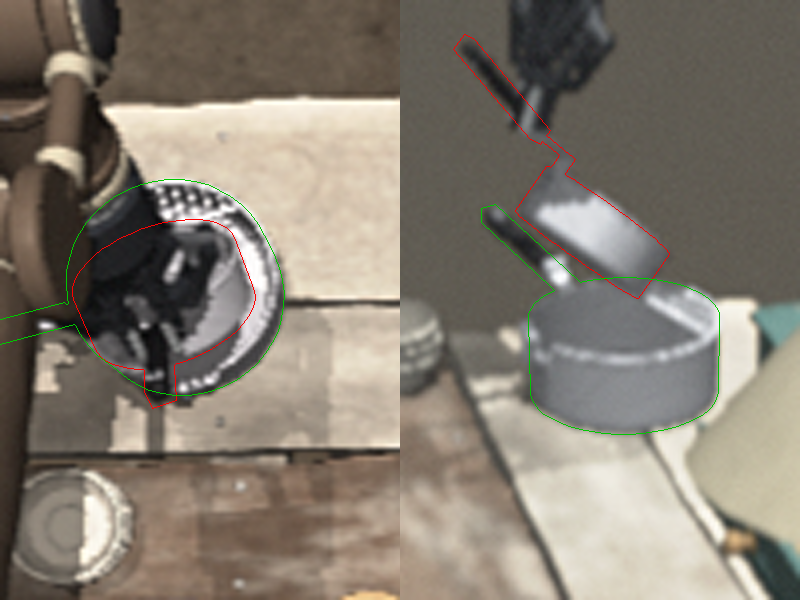

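The side view shows the held pan matching its predicted outline (red, body from about (520,215) to (665,250)) and hanging over the big pan's mouth. The top view agrees where the pan is not hidden. I'll go in along the planned path.

```bash
cat > w.py <<'E'
from g import *
# args: y dyaw  then th,x,z triples
N=np.load('tpt.npy'); y,dy=map(float,sys.argv[1:3]); c,s=cur()
for w in sys.argv[3:]:
    th,x,z=map(float,w.split(',')); r=row(c,nest(x,z,th,y,dy)@N)
    print([[float(round(q,3)) if abs(q)>1 else float(q) for q in k] for k in r])
P=np.linalg.inv(planar(BP))@c@np.linalg.inv(N); e=R.from_matrix(P[:3,:3]).as_euler('zyx',degrees=True)
print('now xyz mm',(P[:3,3]*1e3).round(1),'yaw,pitch,roll',e.round(2),s['ft_force'].round(1),s['time'])
E
python3 w.py 0 0 48,-48,121 52,-48,107 56,-48,97
```

```text
[[0.0398, -0.0052, 0.0366], [0.0005, -0.0245, -0.0021]]
[[0.073, -0.0055, 0.0557], [0.0004, -0.0467, -0.0021]]
[[0.1032, -0.0057, 0.0669], [0.0004, -0.0689, -0.0022]]
now xyz mm [-46.9  -2.7 143.4] yaw,pitch,roll [-4.20e-01  4.36e+01  4.00e-02] [ 0.4 -0.4 -2.3] 5.95
```

Emit:
{"fn": "drive_tool", "kwargs": {
  "rows": [
    [[0.0398,-0.0052,0.0366],[0.0005,-0.0245,-0.0021],255],
    [[0.073,-0.0055,0.0557],[0.0004,-0.0467,-0.0021],255],
    [[0.1032,-0.0057,0.0669],[0.0004,-0.0689,-0.0022],255],
    [[0.1032,-0.0057,0.0669],[0.0004,-0.0689,-0.0022],255],
    [[0.1032,-0.0057,0.0669],[0.0004,-0.0689,-0.0022],255]
  ]
}}

```text
time: 6.45
tcp_pos: [0.5701, 0.0333, 0.2311]
tcp_rot: [0.046, 0.941, 0.145, -0.301]
ft_force: [1.0, -0.6, -1.4]
width: 0.015
grasp_force: 59.2
```

```bash
python3 w.py 0 0 56,-42,88 56,-36,79 56,-30,70
```

```text
[[0.0236, 0.0007, 0.0096], [0.0, 0.0001, 0.0003]]
[[0.0489, 0.0008, 0.0192], [0.0, 0.0001, 0.0003]]
[[0.0742, 0.0008, 0.0289], [0.0, 0.0001, 0.0003]]
now xyz mm [-47.5   0.4  96.6] yaw,pitch,roll [ 1.000e-01  5.602e+01 -5.000e-02] [ 1.  -0.6 -1.4] 6.45
```

Tracks well (sub-millimetre).

Emit:
{"fn": "drive_tool", "kwargs": {
  "rows": [
    [[0.0236,0.0007,0.0096],[0,0,0.0003],255],
    [[0.0489,0.0008,0.0192],[0,0,0.0003],255],
    [[0.0742,0.0008,0.0289],[0,0,0.0003],255],
    [[0.0742,0.0008,0.0289],[0,0,0.0003],255],
    [[0.0742,0.0008,0.0289],[0,0,0.0003],255]
  ]
}}

```text
time: 6.95
tcp_pos: [0.5869, 0.0385, 0.2046]
tcp_rot: [0.046, 0.941, 0.145, -0.301]
ft_force: [-0.5, -1.0, -2.1]
width: 0.0149
grasp_force: 59.3
```

```bash
python3 w.py 0 0 52,-28,63 48,-28,59 44,-26,55 40,-24,51
```

```text
[[-0.0032, 0.0007, 0.0277], [0.0001, 0.0225, 0.0002]]
[[-0.0137, 0.0006, 0.0529], [0.0001, 0.0447, 0.0002]]
[[-0.0188, 0.0006, 0.0763], [0.0001, 0.0669, 0.0002]]
[[-0.0226, 0.0006, 0.1008], [0.0001, 0.0892, 0.0002]]
now xyz mm [-30.    0.3  70.1] yaw,pitch,roll [ 6.000e-02  5.605e+01 -5.000e-02] [-0.5 -1.  -2.1] 6.95
```

Emit:
{"fn": "drive_tool", "kwargs": {
  "rows": [
    [[-0.0032,0.0007,0.0277],[0,0.0225,0.0002],255],
    [[-0.0137,0.0006,0.0529],[0,0.0447,0.0002],255],
    [[-0.0188,0.0006,0.0763],[0,0.0669,0.0002],255],
    [[-0.0226,0.0006,0.1008],[0,0.0892,0.0002],255],
    [[-0.0226,0.0006,0.1008],[0,0.0892,0.0002],255]
  ]
}}

```text
time: 7.45
tcp_pos: [0.555, 0.0285, 0.1776]
tcp_rot: [0.026, 0.974, 0.149, -0.167]
ft_force: [0.1, 0.8, -2.5]
width: 0.0145
grasp_force: 59.2
```

```bash
python3 w.py 0 0 35,-22,46 30,-20,41 25,-17,36 20,-14,31
```

```text
[[-0.0058, 0.0007, 0.0294], [-0.0001, 0.0284, -0.0002]]
[[-0.0166, 0.0007, 0.0614], [-0.0001, 0.0562, -0.0002]]
[[-0.023, 0.0007, 0.0942], [-0.0001, 0.0839, -0.0002]]
[[-0.0274, 0.0007, 0.1284], [-0.0001, 0.1117, -0.0002]]
now xyz mm [-26.9   0.2  51.5] yaw,pitch,roll [-6.000e-02  4.011e+01  4.000e-02] [ 0.1  0.8 -2.5] 7.45
```

Emit:
{"fn": "drive_tool", "kwargs": {
  "rows": [
    [[-0.0058,0.0007,0.0294],[0,0.0284,-0.0002],255],
    [[-0.0166,0.0007,0.0614],[0,0.0562,-0.0002],255],
    [[-0.023,0.0007,0.0942],[0,0.0839,-0.0002],255],
    [[-0.0274,0.0007,0.1284],[0,0.1117,-0.0002],255],
    [[-0.0274,0.0007,0.1284],[0,0.1117,-0.0002],255]
  ]
}}

```text
time: 7.95
tcp_pos: [0.5271, 0.0203, 0.1305]
tcp_rot: [-0.002, 0.988, 0.152, 0.002]
ft_force: [-0.7, -0.0, -2.5]
width: 0.0145
grasp_force: 59.3
```

```bash
python3 w.py 0 0 17,-13,28 14,-11.5,25 11,-9.5,22; python3 v.py v2.png
```

```text
[[-0.0067, 0.002, 0.0136], [-0.0008, 0.0184, -0.0]]
[[-0.0154, 0.0021, 0.0337], [-0.0008, 0.0351, -0.0001]]
[[-0.0223, 0.0021, 0.0544], [-0.0008, 0.0517, -0.0001]]
now xyz mm [-16.1   1.   28.2] yaw,pitch,roll [-0.   20.31  0.14] [-0.7 -0.  -2.5] 7.95
dict_keys(['top', 'side'])
0: 1.2799864 fit [-0.5 28.5  7. ] 1.1266379356384277
```

View pics/v2.png

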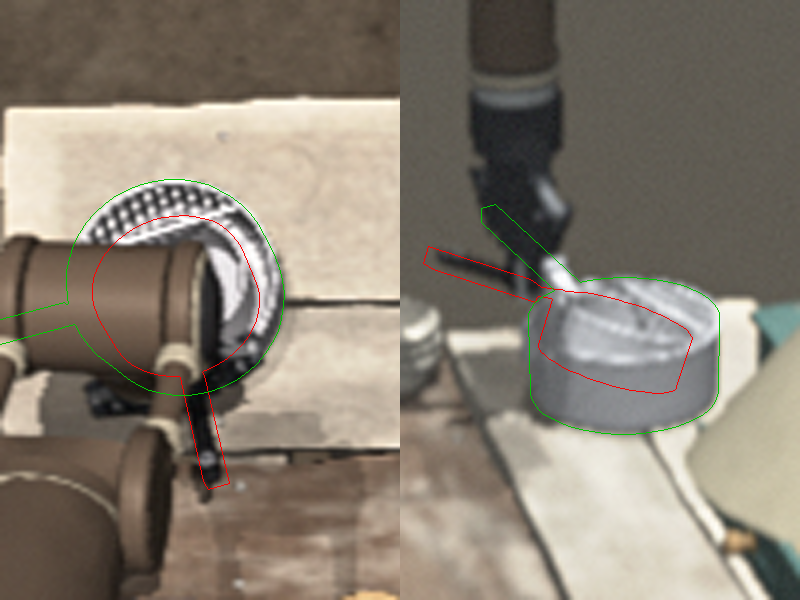

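The top view shows the real handle end near (206,497), against the predicted (217,487). That is 2–3 px off, so I'll look closer before committing to the lip.

```bash
cat > z.py <<'E'
from v import *
import sys
c,s=g.cur(); n='top'; im=manip.camera(n)
w=proj(n,[[.545,.025,.09]])[0].astype(int); x0,y0=w-[35,28]; S8=10
cr=cv2.resize(im[y0:y0+58,x0:x0+70],None,fx=S8,fy=S8,interpolation=cv2.INTER_NEAREST)
for M,parts,col in((panpose(c,N),small,(255,0,0)),(g.planar(g.BP),big,(0,200,0))):
    k=hull(n,M,parts); cs,_=cv2.findContours(k,cv2.RETR_EXTERNAL,cv2.CHAIN_APPROX_NONE)
    for q in cs: cv2.polylines(cr,[((q/S-np.array([x0,y0]))*S8).astype(np.int32)],True,col,1)
B=g.planar(g.BP)
for p in ([-81.5,-10,72],[-81.5,10,72],[-81.5,-10,58],[-81.5,10,58]):
    u=proj(n,(B@np.r_[np.array(p)/1e3,1])[:3])[0]; cv2.circle(cr,tuple(((u+.5-[x0,y0])*S8).astype(int)),3,(0,0,255),-1)
cv2.imwrite('pics/'+sys.argv[1],cr[:,:,::-1])
P=np.linalg.inv(B)@c@np.linalg.inv(N); print((P[:3,3]*1e3).round(1), s['tcp_pos'], x0,y0)
E
python3 z.py z1.png
```

```text
[-7.9 -1.1 32.5] [0.53455354 0.02068301 0.13393847] 144 168
```

View pics/z1.png

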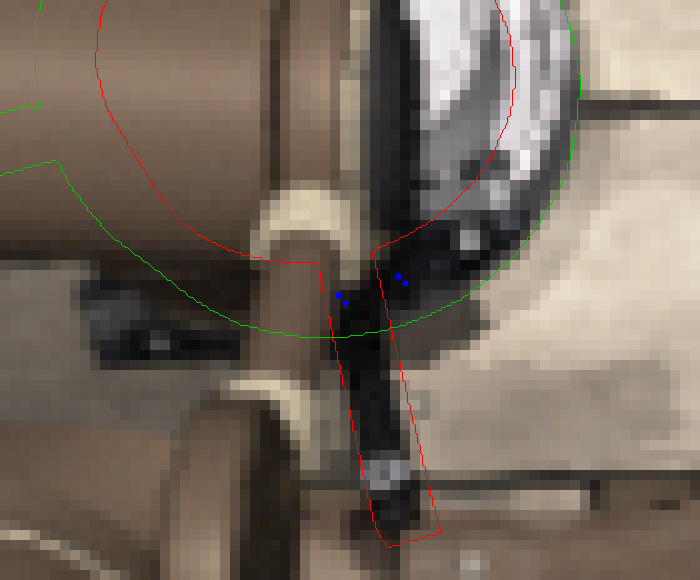

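The mismatch was the arm still settling when the pose was read: it now reads x -7.9, not -16. The handle's yaw and lateral position agree to about half a pixel. I'll let it settle before each computation from here.

Emit:
{"fn": "drive_tool", "kwargs": {
  "rows": [
    [[0,0,0],[0,0,0],255],
    [[0,0,0],[0,0,0],255],
    [[0,0,0],[0,0,0],255],
    [[0,0,0],[0,0,0],255],
    [[0,0,0],[0,0,0],255]
  ]
}}

```text
time: 8.7
tcp_pos: [0.5319, 0.0206, 0.1324]
tcp_rot: [-0.001, 0.988, 0.152, 0.007]
ft_force: [0.2, -0.0, -2.8]
width: 0.0146
grasp_force: 59.2
```

```bash
python3 w.py 0 0 17,-13,28 14,-11.5,25 11,-9.5,22
```

```text
[[-0.0184, -0.0008, 0.018], [0.0001, 0.0158, 0.0002]]
[[-0.0273, -0.0008, 0.038], [0.0001, 0.0324, 0.0002]]
[[-0.0343, -0.0008, 0.0587], [0.0001, 0.0491, 0.0002]]
now xyz mm [-10.7  -0.3  30.8] yaw,pitch,roll [ 0.04 19.84 -0.03] [ 0.2 -0.  -2.8] 8.7
```

```bash
python3 w.py 0 0 16,-10.5,27 12,-9.5,23 9,-7,19.5
```

```text
[[-0.0164, -0.0008, 0.0247], [0.0001, 0.0213, 0.0002]]
[[-0.0304, -0.0008, 0.0517], [0.0001, 0.0436, 0.0002]]
[[-0.0356, -0.0009, 0.074], [0.0001, 0.0602, 0.0002]]
now xyz mm [-10.7  -0.3  30.8] yaw,pitch,roll [ 0.04 19.84 -0.03] [ 0.2 -0.  -2.8] 8.7
```

Emit:
{"fn": "drive_tool", "kwargs": {
  "rows": [
    [[-0.008,-0.0004,0.0123],[0,0.0106,0.0001],255],
    [[-0.0164,-0.0008,0.0247],[0,0.0213,0.0002],255],
    [[-0.0234,-0.0008,0.0382],[0,0.0325,0.0002],255],
    [[-0.0304,-0.0008,0.0517],[0,0.0436,0.0002],255],
    [[-0.0356,-0.0009,0.074],[0,0.0602,0.0002],255]
  ]
}}

```text
time: 9.2
tcp_pos: [0.5195, 0.0167, 0.1032]
tcp_rot: [-0.015, 0.983, 0.151, 0.102]
ft_force: [0.2, -0.3, -1.9]
width: 0.0151
grasp_force: 59.3
```

Emit:
{"fn": "drive_tool", "kwargs": {
  "rows": [
    [[0,0,0],[0,0,0],255],
    [[0,0,0],[0,0,0],255],
    [[0,0,0],[0,0,0],255],
    [[0,0,0],[0,0,0],255],
    [[0,0,0],[0,0,0],255]
  ]
}}

```text
time: 9.7
tcp_pos: [0.5194, 0.0168, 0.1032]
tcp_rot: [-0.015, 0.983, 0.151, 0.1]
ft_force: [-0.2, -0.8, -0.4]
width: 0.0147
grasp_force: 59.2
```

Emit:
{"fn": "drive_tool", "kwargs": {
  "rows": [
    [[0,0,0],[0,0,0],255],
    [[0,0,0],[0,0,0],255],
    [[0,0,0],[0,0,0],255],
    [[0,0,0],[0,0,0],255]
  ]
}}

```text
time: 10.1
tcp_pos: [0.5186, 0.0167, 0.1026]
tcp_rot: [-0.015, 0.983, 0.151, 0.1]
ft_force: [-1.1, 0.2, -1.5]
width: 0.0147
grasp_force: 59.2
```

```bash
python3 z.py z2.png; python3 w.py 0 0 6,-4,15 3,-1.5,11
```

```text
[-7.  -0.  19.5] [0.51856543 0.0167372  0.1025908 ] 144 168
[[-0.0081, 0.0001, 0.0243], [0.0001, 0.0167, 0.0]]
[[-0.0165, 0.0, 0.0479], [0.0001, 0.0333, 0.0]]
now xyz mm [-7.   0.  19.5] yaw,pitch,roll [ 0.01  9.   -0.02] [ 0.4  0.5 -1.3] 10.15
```

View pics/z2.png

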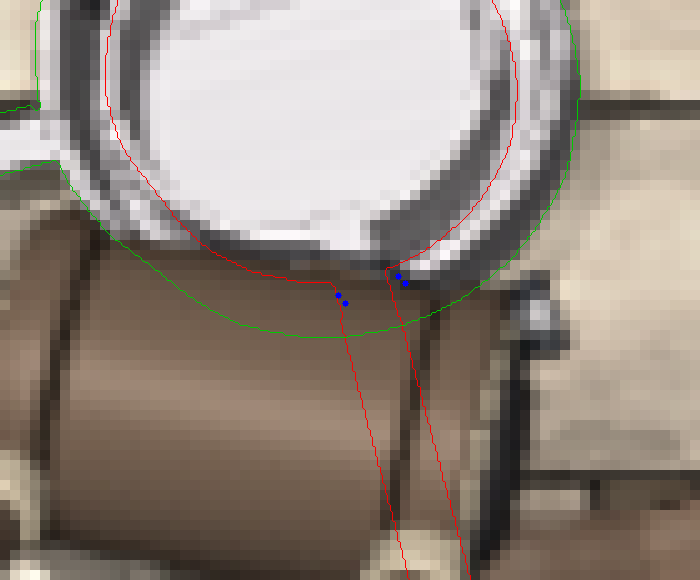

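The pose is now exactly at (-7, 0, 19.5) with 9° pitch. The pan's rim matches the red prediction (left edge near x 105, right near 517) and the lip points straddle the strap. I'll lower it gently onto the keeper.

Emit:
{"fn": "drive_tool", "kwargs": {
  "rows": [
    [[-0.004,0,0.012],[0,0.0083,0],255],
    [[-0.0081,0,0.0243],[0,0.0167,0],255],
    [[-0.0123,0,0.0361],[0,0.025,0],255],
    [[-0.0165,0,0.0479],[0,0.0333,0],255],
    [[-0.0165,0,0.0479],[0,0.0333,0],255]
  ]
}}

```text
time: 10.65
tcp_pos: [0.5173, 0.0148, 0.0831]
tcp_rot: [-0.022, 0.977, 0.15, 0.153]
ft_force: [0.3, -5.3, 0.3]
width: 0.0148
grasp_force: 59.5
```

Emit:
{"fn": "drive_tool", "kwargs": {
  "rows": [
    [[0,0,0],[0,0,0],255],
    [[0,0,0],[0,0,0],255],
    [[0,0,0],[0,0,0],255],
    [[0,0,0],[0,0,0],255],
    [[0,0,0],[0,0,0],255]
  ]
}}

```text
time: 11.15
tcp_pos: [0.5171, 0.0149, 0.0831]
tcp_rot: [-0.022, 0.977, 0.15, 0.152]
ft_force: [0.9, -5.4, -0.6]
width: 0.0144
grasp_force: 59.6
```

```bash
python3 w.py 0 0 1.5,-0.5,8.5 0,0,6 0,0,5
```

```text
[[-0.0082, -0.0033, 0.0135], [0.0008, 0.0081, 0.0002]]
[[-0.0154, -0.0033, 0.0258], [0.0007, 0.0164, 0.0002]]
[[-0.0161, -0.0033, 0.0282], [0.0007, 0.0164, 0.0002]]
now xyz mm [-0.8 -1.5 11.7] yaw,pitch,roll [-0.02  2.95 -0.14] [ 0.9 -5.4 -0.6] 11.15
```

Sideways force is -5.4 N with a -1.5 mm shift: the keeper is bearing on the strap's +y edge. I'll lead y back and keep descending in small steps.

```bash
python3 w.py -0.3 0 2.5,-0.5,10.5 2,-0.5,9
```

```text
[[-0.0022, -0.0025, 0.0048], [0.0008, 0.0025, 0.0002]]
[[-0.0056, -0.0025, 0.0104], [0.0008, 0.0053, 0.0002]]
now xyz mm [-0.8 -1.5 11.7] yaw,pitch,roll [-0.02  2.95 -0.14] [ 0.9 -5.4 -0.6] 11.15
```

Emit:
{"fn": "drive_tool", "kwargs": {
  "rows": [
    [[-0.001,-0.0025,0.002],[0.0004,0.001,0],255],
    [[-0.0022,-0.0025,0.0048],[0.0008,0.0025,0.0002],255],
    [[-0.0056,-0.0025,0.0104],[0.0008,0.0053,0.0002],255],
    [[-0.0056,-0.0025,0.0104],[0.0008,0.0053,0.0002],255],
    [[-0.0056,-0.0025,0.0104],[0.0008,0.0053,0.0002],255]
  ]
}}

```text
time: 11.65
tcp_pos: [0.5159, 0.0161, 0.0781]
tcp_rot: [-0.025, 0.975, 0.149, 0.16]
ft_force: [2.7, -5.1, -2.2]
width: 0.0147
grasp_force: 59.2
```

```bash
python3 w.py -0.3 0 1,0,7 0,0,5
python3 - <<'E'
from h import *
print(manip.state()['ft_torque'])
E
```

```text
[[-0.0048, 0.0011, 0.0081], [-0.0002, 0.0053, -0.0003]]
[[-0.0108, 0.0011, 0.0167], [-0.0002, 0.0109, -0.0003]]
now xyz mm [-0.4  0.1  8.7] yaw,pitch,roll [-0.05  1.95  0.05] [ 2.7 -5.1 -2.2] 11.65
[-0.87887094 -0.08993508 -0.39753549]
```

Emit:
{"fn": "drive_tool", "kwargs": {
  "rows": [
    [[-0.0024,0.0005,0.004],[0,0.0026,0],255],
    [[-0.0048,0.0008,0.0081],[0,0.0053,0],255],
    [[-0.0078,0.0008,0.0124],[0,0.0081,0],255],
    [[-0.0108,0.0008,0.0167],[0,0.0109,0],255],
    [[-0.0108,0.0008,0.0167],[0,0.0109,0],255]
  ]
}}

```text
time: 12.15
tcp_pos: [0.5135, 0.0157, 0.0707]
tcp_rot: [-0.028, 0.973, 0.149, 0.177]
ft_force: [-0.6, -3.8, 7.1]
width: 0.0144
grasp_force: 60.3
```

Emit:
{"fn": "drive_tool", "kwargs": {
  "rows": [
    [[0,0,0],[0,0,0],255],
    [[0,0,0],[0,0,0],255],
    [[0,0,0],[0,0,0],255]
  ]
}}

```text
time: 12.45
tcp_pos: [0.5135, 0.0157, 0.0707]
tcp_rot: [-0.028, 0.972, 0.149, 0.177]
ft_force: [-1.8, -4.3, 5.6]
width: 0.0148
grasp_force: 60.4
```

```bash
python3 w.py -0.3 0 0,0,5 0,0,3
```

```text
[[0.0007, 0.002, 0.0012], [-0.0006, -0.0, -0.0003]]
[[-0.0011, 0.0021, 0.0058], [-0.0006, -0.0, -0.0003]]
now xyz mm [-0.4  0.6  5.3] yaw,pitch,roll [-0.01 -0.    0.12] [-1.8 -4.3  5.6] 12.45
```

Emit:
{"fn": "drive_tool", "kwargs": {
  "rows": [
    [[-0.0002,0.002,0.0035],[-0.0006,0,0],255],
    [[-0.0011,0.002,0.0058],[-0.0006,0,0],255],
    [[-0.0011,0.002,0.0058],[-0.0006,0,0],255],
    [[-0.0011,0.002,0.0058],[-0.0006,0,0],255]
  ]
}}

```text
time: 12.85
tcp_pos: [0.5133, 0.0152, 0.0693]
tcp_rot: [-0.028, 0.972, 0.15, 0.176]
ft_force: [-12.7, -5.7, 21.9]
width: 0.0148
grasp_force: 63.2
```

```bash
python3 w.py -0.3 0 0,0,5 0,0,3
python3 - <<'E'
from h import *
manip.camera('side')
d=manip.spot_in('side','keeper'); print(d[:2], proj('side',[[.5387,.0379,.0775]]))
E
```

```text
[[0.0028, 0.001, -0.0018], [-0.0004, 0.0002, 0.0]]
[[0.0011, 0.001, 0.0029], [-0.0004, 0.0002, 0.0]]
now xyz mm [-0.9  0.3  3.8] yaw,pitch,roll [0.03 0.04 0.06] [-12.7  -5.7  21.9] 12.85
[] [[231.53497361 160.56296119]]
```

Contact is firm at 22 N with a steady -y push, so I won't press harder. I'll yield toward -y, easing x and z, and see how the forces change.

Emit:
{"fn": "drive_tool", "kwargs": {
  "rows": [
    [[0.0015,0.002,-0.0015],[0,0,0],255],
    [[0.0028,0.004,-0.003],[0,0,0],255],
    [[0.0028,0.004,-0.003],[0,0,0],255],
    [[0.0028,0.004,-0.003],[0,0,0],255]
  ]
}}

```text
time: 13.35
tcp_pos: [0.5138, 0.0149, 0.0699]
tcp_rot: [-0.029, 0.973, 0.15, 0.175]
ft_force: [-7.0, -0.9, 12.5]
width: 0.0146
grasp_force: 61.7
```

```bash
python3 w.py -0.3 0 0,0,5
python3 - <<'E'
from h import *
print(manip.state()['ft_torque'])
im=manip.camera('side'); u=proj('side',[[.54,.03,.07]])[0].astype(int)
cv2.imwrite('pics/k1.png',cv2.resize(im[u[1]-28:u[1]+28,u[0]-38:u[0]+38],None,fx=10,fy=10,interpolation=cv2.INTER_CUBIC)[:,:,::-1]); print(u)
E
```

```text
[[0.0015, 0.0, -0.0009], [-0.001, 0.0008, 0.0001]]
now xyz mm [-0.6  0.1  4.2] yaw,pitch,roll [0.08 0.14 0.17] [-7.  -0.9 12.5] 13.35
[0.14724825 0.20838377 0.08117319]
[232 163]
```

View pics/k1.png

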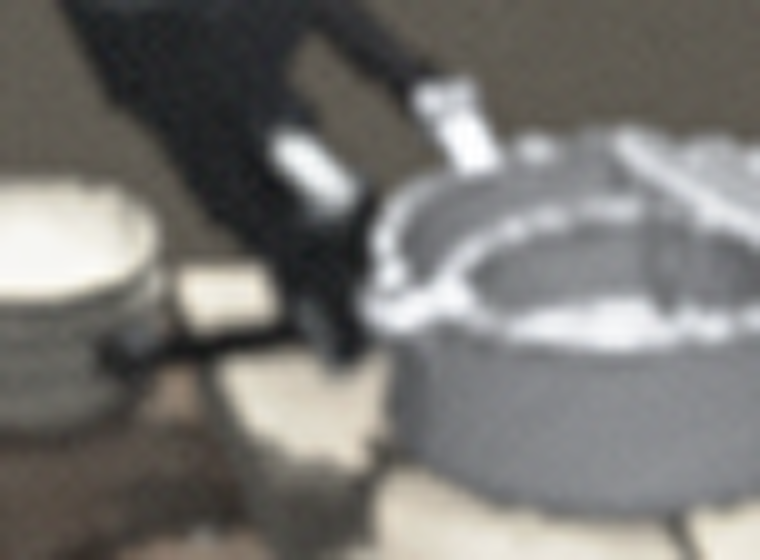

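The side view shows the small pan's rim level inside the big pan, and the strap in the lip near (420,300). The lateral load is gone. Relieving the remaining vertical load shows whether it stays down.

Emit:
{"fn": "drive_tool", "kwargs": {
  "rows": [
    [[0.001,0.0005,-0.0015],[-0.0005,0.0004,0],255],
    [[0.002,0.001,-0.003],[-0.001,0.0008,0],255],
    [[0.002,0.001,-0.003],[-0.001,0.0008,0],255],
    [[0.002,0.001,-0.003],[-0.001,0.0008,0],255]
  ]
}}

```text
time: 13.8
tcp_pos: [0.5139, 0.0145, 0.0702]
tcp_rot: [-0.027, 0.973, 0.149, 0.176]
ft_force: [-2.7, 2.4, 6.5]
width: 0.0146
grasp_force: 60.6
```

```bash
python3 w.py -0.3 0 0,0,5
python3 - <<'E'
from h import *
print(manip.state()['ft_torque'])
E
```

```text
[[0.0011, -0.0012, -0.0001], [0.0, 0.0004, -0.0]]
now xyz mm [-0.5 -0.8  4.6] yaw,pitch,roll [-0.    0.08 -0.  ] [-2.7  2.4  6.5] 13.8
[0.57912279 0.30187518 0.34657488]
```

Emit:
{"fn": "drive_tool", "kwargs": {
  "rows": [
    [[0.0008,-0.001,-0.001],[0,0,0],255],
    [[0.0008,-0.001,-0.001],[0,0,0],255],
    [[0.0008,-0.001,-0.001],[0,0,0],130],
    [[0.0008,-0.001,-0.001],[0,0,0],130],
    [[0.0008,-0.001,-0.001],[0,0,0],130]
  ]
}}

```text
time: 14.3
tcp_pos: [0.5156, 0.0137, 0.0713]
tcp_rot: [-0.026, 0.972, 0.149, 0.178]
ft_force: [-0.4, -0.3, 0.1]
width: 0.0419
grasp_force: 0.0
```

Emit:
{"fn": "drive_tool", "kwargs": {
  "rows": [
    [[0,0,0],[0,0,0],130],
    [[0,0,-0.05],[0,0,0],130],
    [[0,0,-0.15],[0,0,0],130],
    [[0,0,-0.25],[0,0,0],130],
    [[0,0,-0.35],[0,0,0],130]
  ]
}}

```text
time: 14.8
tcp_pos: [0.4673, -0.0007, 0.2033]
tcp_rot: [-0.026, 0.973, 0.149, 0.177]
ft_force: [0.6, -0.1, 0.3]
width: 0.0421
grasp_force: 0.0
```

Emit:
{"fn": "drive_tool", "kwargs": {
  "rows": [
    [[0,0.1,-0.08],[0,0,0],130],
    [[0,0.2,-0.16],[0,0,0],130],
    [[0,0.32,-0.2],[0,0,0],130],
    [[0,0.44,-0.2],[0,0,0],130],
    [[0,0.56,-0.2],[0,0,0],130]
  ]
}}

```text
time: 15.3
tcp_pos: [0.5087, -0.2252, 0.2794]
tcp_rot: [-0.025, 0.972, 0.149, 0.179]
ft_force: [-0.2, 0.6, 0.8]
width: 0.0418
grasp_force: 0.0
```

Emit:
{"fn": "drive_tool", "kwargs": {
  "rows": [
    [[0,0.1,0],[0,0,0],130],
    [[0,0.2,0],[0,0,0],130],
    [[0,0.2,0],[0,0,0],130]
  ]
}}

```text
time: 15.6
tcp_pos: [0.5331, -0.304, 0.2778]
tcp_rot: [-0.024, 0.973, 0.147, 0.178]
ft_force: [0.3, 0.5, -0.0]
width: 0.042
grasp_force: 0.0
```

Run:
```python
from fit import *
a=manip.camera('top'); b=manip.camera('side'); o=[]
for n,im in(('top',a),('side',b)):
    u=proj(n,[[.575,.035,.07]])[0].astype(int); x0,y0=u-[32,48]
    cr=cv2.resize(im[y0:y0+96,x0:x0+64],None,fx=6,fy=6,interpolation=cv2.INTER_CUBIC)
    B=np.array([[np.cos(.305),-np.sin(.305)],[np.sin(.305),np.cos(.305)]])
    pts=[[-88,14,77.5],[-88,3,77.5],[-81.5,-10,58],[-81.5,10,58]]
    for p in pts:
        q=np.r_[B@np.array(p[:2])/1e3+[.6267,.0508],p[2]/1e3]; v=proj(n,q)[0]
        print(n,p,((v+.5-[x0,y0])*6).round())
    o.append(cr)
cv2.imwrite('pics/f.png',np.hstack(o)[:,:,::-1])
for oo,parts,p0 in (('big_pan',big,(.63,.055,.305)),):
    s={n:sil(n,oo) for n in('top','side')}
    print(oo,fit(parts,s,p0).x.round(4))
print(manip.spot_in('side','keeper')[:1],manip.spot_in('top','keeper')[:1])
```

```text
top [-88, 14, 77.5] [191. 358.]
top [-88, 3, 77.5] [211. 351.]
top [-81.5, -10, 58] [237. 338.]
top [-81.5, 10, 58] [201. 350.]
side [-88, 14, 77.5] [132. 289.]
side [-88, 3, 77.5] [142. 295.]
side [-81.5, -10, 58] [165. 332.]
side [-81.5, 10, 58] [146. 319.]
big_pan [0.6287 0.0535 0.3061]
[] []
```

View pics/f.png

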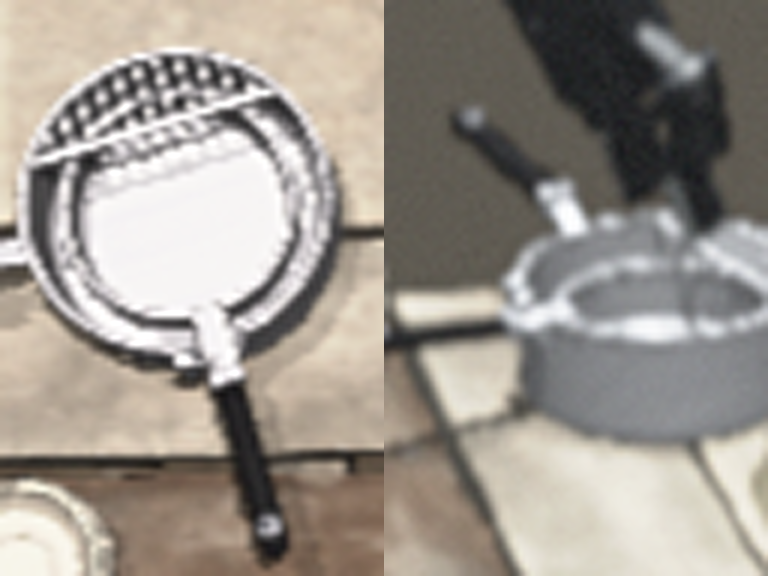

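The top view shows the small pan nested: handle out through the lip from (215,330) to (268,550), far side under the grid, and the keeper's mount at about (188,357). I've used all the pictures, so I'll check numerically that the handle sits at seated height, since an unsprung keeper would hold the light pan up.

Run:
```python
from v import *
BPn=(.6277,.0522,.3055)
ims={n:manip.camera(n) for n in('top','side')}
s={n:sil(n,'small_pan') for n in ims}
print({k:None if v is None else int(v.sum()) for k,v in s.items()})
def M(d): # x,y mm yaw pitch(deg, about far bottom edge)
    e=g.T(p=(.063,0,0)); return g.planar(g.BP)@g.T(R.from_euler('zy',[d[2],d[3]],degrees=True).as_matrix(),(0,0,0)) if 0 else g.planar(BPn)@g.T(p=(d[0]/1e3,d[1]/1e3,.005))@g.T(R.from_euler('z',d[2],degrees=True).as_matrix())@e@g.T(R.from_euler('y',d[3],degrees=True).as_matrix())@np.linalg.inv(e)
lo=lambda m:cv2.resize(m.astype(np.float32),(512,384),interpolation=cv2.INTER_AREA)
grip=[small[3]]
reg={n:cv2.dilate((lo(hull(n,M((0,0,0,3)),[box(-215,-108,44,76,62,50)]))>.5).astype(np.uint8),None)>0 for n in ims}
# dark-grip mask from the picture itself as well
def f(d,src):
    e=0
    for n in ims:
        m=lo(hull(n,M(d),grip)); q=src[n]; b=reg[n]
        e+=1-np.minimum(m,q)[b].sum()/np.maximum(m,q)[b].sum()
    return e
dark={n:(ims[n].max(2)<60).astype(np.float32) for n in ims}
for nm,src in(('sil',s),('dark',dark)):
    if any(v is None for v in src.values()): continue
    r=minimize(f,[0,0,0,1],args=(src,),method='Nelder-Mead',options=dict(initial_simplex=[[0,0,0,1],[5,0,0,1],[0,4,0,1],[0,0,4,1],[0,0,0,5]],xatol=.05,fatol=1e-4,maxiter=400))
    print(nm,r.x.round(2),r.fun.round(3),[round(float(min(f([x,y,r.x[2],p],src) for x in (-4,-2,0,2,4) for y in (-2,0,2))),3) for p in(0,2,4,6)])
# keeper area, top picture: 9x7 grey values, first picture and now
a0=cv2.imread('pics/a.png')[:,:,::-1]; q=g.planar(g.BP)@np.r_[-.088,.009,.0775,1]; u=proj('top',q[:3])[0].round().astype(int); print(u)
for im in(a0,ims['top']): print(im[u[1]-4:u[1]+5,u[0]-5:u[0]+6].mean(2).astype(int))
```

```text
{'top': 1386, 'side': 511}
sil [ 9.78  0.15 -0.2  -0.35] 0.363 [0.444, 0.683, 0.991, 1.126]
dark [ 0.53  1.17  0.06 -0.11] 1.178 [1.183, 1.264, 1.416, 1.466]
[178 199]
[[239 237 237 238 240 239 239 239 239 241 242]
 [240 239 237 240 240 240 241 241 241 242 243]
 [222 220 221 223 194 221 244 241 242 246 232]
 [152 167 169 161 120 152 225 199 204 246 248]
 [ 78 205 252 253 192 113 168 189 148 102  83]
 [ 58 166 245 255 197 110  94  78  58  42  39]
 [ 71  74  83  90  76  54  48  62  80  80  78]
 [149 104  50  52  75  72  75 124 148 150 151]
 [123  68  49  50  48  57 124 154 153 151 151]]
[[213 214 213 208 160 219 247 245 247 248 233]
 [213 214 217 213 159 220 248 245 246 249 226]
 [214 219 225 208 165 203 244 246 246 249 226]
 [227 214 186 151 124 162 236 246 246 250 254]
 [103 223 255 222 130 116 204 217 231 249 253]
 [ 70 215 255 245 185 158 144 181 235 247 242]
 [ 76  97 101  83  67  62  85 172 219 226 239]
 [156 108  60  65  59  48  88 207 245 244 252]
 [126  73  51  54  51  66  94 218 254 198 138]]
```

Pitch is 0 within 0.4° (seated flat). The keeper's finger shows again in its original spot, now over the strap's +y edge, and the big pan moved by no more than about 3 mm, close to the measuring noise. Handing in.

```bash
python3 -c "
from bench import manip
print(manip.close_job())"
```

```text
the job is handed in; nothing more can be done
None
```

The small pan is nested flat in the big pan with its far side under the grid and its handle in the lip. Seating took a brief 22 N push; pixel values (not a clear view) suggest the keeper is back over the strap, and the job is handed in with the gripper clear.

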